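# Switch on the stores conveyor

### The arm

A 6-joint arm with a two-finger parallel gripper is mounted at the origin on the work surface. World frame = base frame: x ahead of the robot, y to its left, z up, the work surface at z = 0. Lengths are in mm, angles in rad, forces in N, time in s.
With the tool pointing down it reaches from about 250 to 850 mm from the base axis. Payload 12.5 kg.
Tool frame: the origin (TCP) lies midway between the tips of the shut fingers; the grasp point (between the pads) lies 19 mm behind it (env.hold_point_z is the distance from the TCP to the grasp point, in mm); x points along the fingers, z is the direction in which the jaws open and shut, and the axes are right-handed (so a half turn about x gives the same grasp; the last joint's range is limited). The gripper opens to 93 mm and grips with 3 to 60 N. Pads are 15 mm wide; open, the fingers measure 128 mm over their backs; the gripper's body (75 mm by 188 mm) begins 65 mm behind the grasp point.
Start: joints at [-1.241, 0.351, 1.652, -0, 1.139, -0.085], TCP at [221.671, -503.335, 218.633] pointing down, gripper open.
Joint ranges: [-2.75, 2.75], [-0.79, 2.1], [0.01, 2.65], [-1.57, 4.71], [0.07, 3.14], [-2.87, 2.87]. Speed limits (rad/s): [2.22, 2.22, 2.79, 3.14, 3.14, 3.14].

### API

Orientations are given as a rotation vector (axis times angle).
In Python, from workcell import status, capture, workorder, env gives the robot as it stands.
- The arm moves only by the tool send_rows, never from a script. Its argument "plan" is a list of rows, each an object of numbers: "ax", "ay", "az": the turn, a rotation vector about the tool's x, y, z in rad; "x", "y", "z": the shift along the tool's x, y, z in cm; "grip": the finger opening in cm, from 0 to 9.3. A call has exactly 8 rows; each row is the pose to reach, as a shift and turn from the pose commanded when the call began, along the tool's axes at that moment; what a row does not reach only later rows make up. A row lasts 1/10 s, in which the tool goes at most 50 mm and 8.59 degrees, less where a joint would pass 70% of its speed; a pose out of reach is approached as far as the arm can. A call with a gripper value outside its range is refused whole. The fingers move at their own pace and stop on an object; "newtons" is the grip in N (left out, the last holds). Time passes only in rows, so rows that repeat a pose let the fingers close, or fill a call up. It gives the time, the measured TCP pose, the force and the opening at its end, in the units of the state.
- status.get_state(): the state, without advancing time (a new reading comes with each control period).
- capture(name): name is "scene" or "top" or "wrist"; returns a dict with "img" (480x640x3 uint8, red, green, blue), "fx", "fy", "cx", "cy" (pixels), "dist" ([k1, k2, p1, p2, k3] as OpenCV has them; the pictures are not rectified), "xyz" and "attitude" of the camera in the world. Camera axes: x right, y up, looking along -z (the intrinsics and any distortion apply to the point x, -y, -z); pixel columns grow to the right and rows downward; lengths in mm; the calibration is good to about 2 mm. A picture is of the moment at which its call begins. There is no depth.
- workorder.sign_off(): hands the job in, once; it reports no verdict.
The state is a dict: "clock": time; "joint_pos": joint angles; "qvel": joint speeds; "tau": joint torques, N m; "position": TCP position; "tool_rot": TCP orientation; "ft_force": force on the tool from outside, world axes, zero at the start; "torque": the same for the moment, N m; "gripper_width": finger opening in mm.
Only numpy, scipy, OpenCV 4.12 (cv2) and the standard library are available. Lean on these libraries where they do the work, as an engineer would, in place of code of your own. Each camera call takes 0.05 s, during which the arm holds its last target.

### The job

Start the roller conveyor from its sloping control box: swing the clear hinged guard up and over past its balance point so that it stays open by itself, then pull the mushroom knob underneath straight out until it snaps to its out (on) position. Let go, leaving the knob resting out and the guard open so that the knob can be reached to stop the line, and do not disturb the gear and the brush roller beside it.

Things in the scene. Friction and masses are not known exactly. Their poses are not given: they have to be found in the camera images.
- console: Grey steel control box bolted to the bench, 240 mm deep, 300 wide, 55 high in front, 202 at the back. Its face slopes 35 degrees from level and looks up and roughly to the robot's left. Origin: centre of its underside; x to its back, y to its left, z up. In this frame the face's outward normal, the pull direction, is (-0.574, 0, 0.819). Also on it: lamps and a switch (at y = +92 mm, 27 mm high).
- knob_head (a point): Centre of the head of the black mushroom knob under the guard: head 52 mm in diameter, 28 mm thick, straight rim about 15 mm high, on a 22 mm thick stem. With the knob in (off) this point is 35 mm off the face, the head's underside 22 mm and its top 50 mm. z axis: the pull direction; x axis: up the slope. It lies at y = -45 mm in the box's frame.
- start_knob (a joint): How far the knob is pulled out (m): 0 = in, off; 0.014 = on, where it rests by itself; 0.016 = hard stop. A snap spring resists with up to about 12 N over the first 7 mm, then throws the knob outward to 0.014; let go before that it springs back in. Let go at the stop it springs back to 0.014. Pushing it in again takes about 12 N.
- guard_ball (a point): Centre of the black ball grip, 28 mm in diameter, on a thin stem on the front (downhill) wall of the guard, 28 mm in front of that wall; 147 mm from the hinge axis. With the guard shut it stands 56 mm off the sloping face, its x axis points up the slope and its z axis off the face; it turns with the guard.
- guard_top (a point): Middle of the top wall of the guard, a clear plastic hood over the knob with thin aluminium edging: 110 mm long up the slope, 100 mm wide, 72 mm high off the face, open below, its back wall slanting down to the hinge. Turns with the guard.
- guard_hinge (a point): Middle of the guard's hinge axis, which runs level along the box's y axis near the top of the sloping face, 4 mm off it, 58 mm up the slope from the knob's axis. Fixed to the box.
- guard (a joint): Opening angle of the guard (rad), turning about the box's +y axis: 0 = shut on the face, 2.06 = fully open, lying back against its stop. It weighs about 0.2 kg. Let go below the balance point (about 1.67) it falls shut; beyond 1.8 it falls open and stays. The ball swings on its arc from in front of the hinge, up and over to behind it.
- gear_center (a point): Bystander: loose steel spur gear lying flat, 98 mm across, 38 mm high with its hub; point at half height.
- brush_center (a point): Bystander: loose black brush roller standing on end, 80 mm across, 112 mm high; point at half height.

How it is judged:
By the outcome, as a careful person would: the job done as asked, in the order asked, and still so for the second after the job is handed in, with the robot touching nothing.
It also fails if it takes over 61 s, if anything falls off the work surface, if the arm or the gripper's body presses on something with over 40 N, if the wrist force passes 120 N, or if a joint passes its speed limit or range.

## Working session

There is one attempt and no reset: what is moved stays moved. The work goes in short steps, Python scripts to look and compute and a tool call to move; the robot and the scene stay as the last step left them, time stands still between calls to the robot, and variables do not carry over. Pictures are saved under pics/ and viewed, and the job is handed in when it is done.

Besides the shell and the picture viewer there is one more tool, called after "Emit:" as a command line: name --argument value ..., lists and objects as JSON in quotes. send_rows: Moves the arm, as the interface text tells. Its arguments: {"type":"object","properties":{"plan":{"type":"array"},"newtons":{"type":"number"}},"required":["plan"]}

```bash
ls; mkdir -p pics; python3 - <<'E'
from workcell import status, capture, workorder, env
import cv2
print(status.get_state())
for n in ["scene","top","wrist"]:
    c=capture(n); cv2.imwrite(f"pics/{n}0.png",c["img"][:,:,::-1])
    print(n,{k:c[k] for k in c if k!="img"})
E
```

```text
pics
{'clock': 0.0, 'joint_pos': array([-1.24057473e+00,  3.51249465e-01,  1.65243784e+00, -4.10486625e-05,
        1.13914270e+00, -8.45880176e-02]), 'qvel': array([-3.13188772e-05, -6.48189088e-05, -4.47291826e-04,  2.04374013e-05,
        1.01061863e-03, -2.09402965e-03]), 'tau': array([-9.06689402e-04, -4.97317743e+01, -2.85253751e+01,  6.98137516e-02,
        2.57016532e-02, -1.11752979e-04]), 'position': array([ 221.55963879, -503.00044037,  218.08897625]), 'tool_rot': array([ 0.8991721 ,  1.37837956, -0.89796854]), 'ft_force': array([-0.93831091,  0.13341509, -0.00107007]), 'torque': array([-0.0215057 , -0.02697087, -0.03387575]), 'gripper_width': 92.78030190801533}
scene {'fx': 499.6103720373792, 'fy': 499.6103720373792, 'cx': 315.1992675856595, 'cy': 243.98625106077742, 'dist': array([-0.12186568,  0.        ,  0.        ,  0.        ,  0.        ]), 'xyz': array([998.18009968,  24.40334415, 874.06145943]), 'attitude': array([0.42753947, 0.39976985, 1.51712345])}
top {'fx': 437.14905159914264, 'fy': 437.14905159914264, 'cx': 321.79501652735576, 'cy': 232.01710275032877, 'dist': array([-0.03554219,  0.        ,  0.        ,  0.        ,  0.        ]), 'xyz': array([420.29054395,  13.38750049, 973.18842756]), 'attitude': array([ 0.1450456 , -0.14746983, -1.55644884])}
wrist {'fx': 345.9825254051524, 'fy': 345.9825254051524, 'cx': 321.34975103345886, 'cy': 240.09405685389294, 'dist': array([-0.05641044,  0.        ,  0.        ,  0.        ,  0.        ]), 'xyz': array([ 284.87973002, -475.33428635,  384.65676862]), 'attitude': array([-0.22571811,  0.14908875, -1.14925107])}
```

View pics/scene0.png

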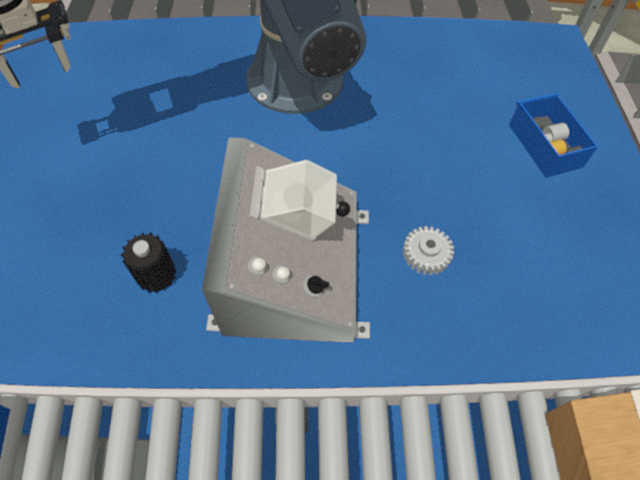

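View pics/top0.png

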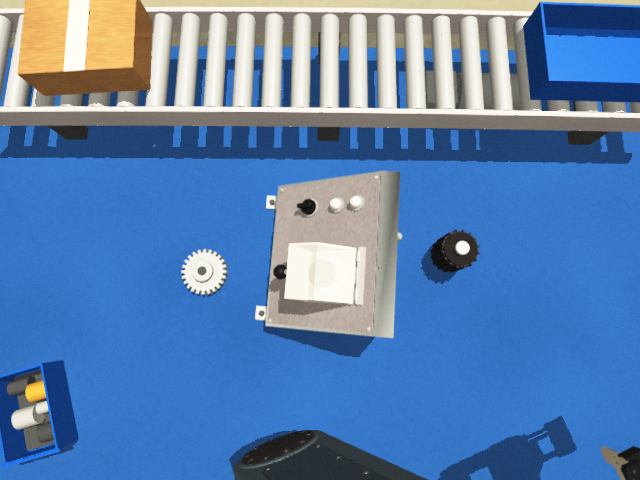

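View pics/wrist0.png

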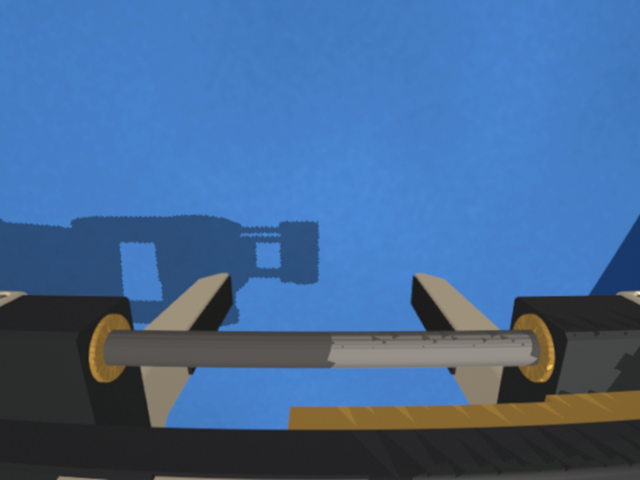

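The top view shows the console with its guard at (322,273) and the ball at (280,271). The back faces right (world -y). The gear is at (204,272) and the brush at (456,250). In the scene view the ball is at (342,208). I'll zoom in to get corner pixels.

```bash
python3 - <<'E'
import cv2
a=cv2.imread("pics/top0.png")[150:360,240:420]; cv2.imwrite("pics/top0z.png",cv2.resize(a,None,fx=2.85,fy=2.85,interpolation=cv2.INTER_CUBIC))
a=cv2.imread("pics/scene0.png")[125:345,195:385]; cv2.imwrite("pics/scene0z.png",cv2.resize(a,None,fx=2.7,fy=2.7,interpolation=cv2.INTER_CUBIC))
E
```

```text
(no output)
```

View pics/top0z.png

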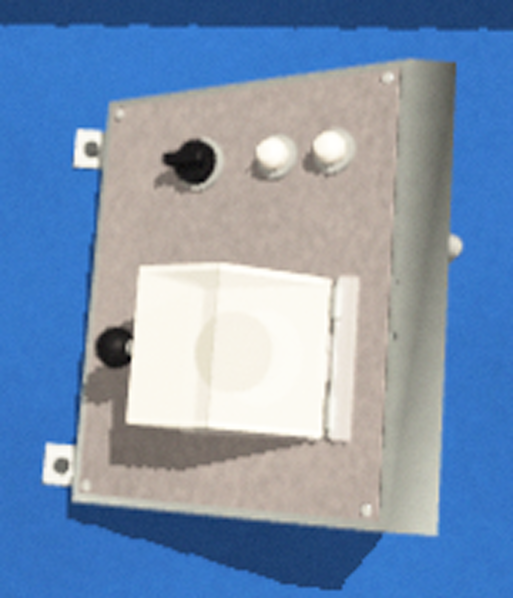

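View pics/scene0z.png

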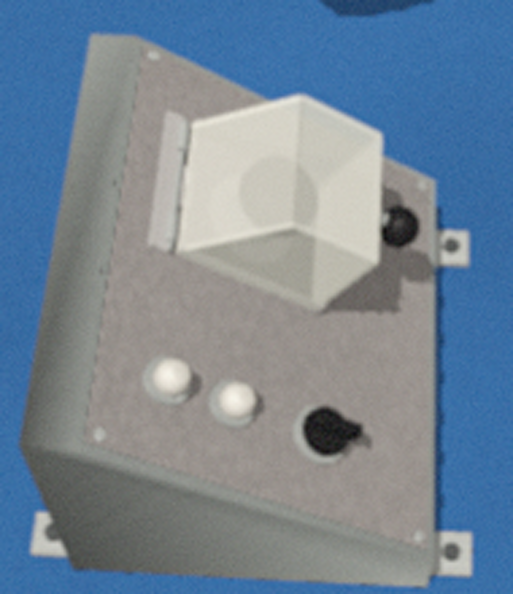

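```bash
cat > h.py <<'E'
import numpy as np, cv2
from scipy.spatial.transform import Rotation as R
def ray(c,uv):
    K=np.array([[c["fx"],0,c["cx"]],[0,c["fy"],c["cy"]],[0,0,1]])
    p=cv2.undistortPoints(np.array([[uv]],float),K,c["dist"])[0,0]
    d=R.from_rotvec(c["attitude"]).apply([p[0],-p[1],-1]); return c["xyz"],d/np.linalg.norm(d)
def plane(c,uv,z):
    o,d=ray(c,uv); return o+d*(z-o[2])/d[2]
def tri(c1,u1,c2,u2):
    o1,d1=ray(c1,u1);o2,d2=ray(c2,u2)
    A=np.stack([d1,-d2],1); t=np.linalg.lstsq(A,o2-o1,rcond=None)[0]
    p,q=o1+d1*t[0],o2+d2*t[1]; return (p+q)/2,np.linalg.norm(p-q)
def proj(c,P):
    q=R.from_rotvec(c["attitude"]).inv().apply(np.array(P,float)-c["xyz"])
    K=np.array([[c["fx"],0,c["cx"]],[0,c["fy"],c["cy"]],[0,0,1]])
    return cv2.projectPoints(np.array([[q[0],-q[1],-q[2]]]),np.zeros(3),np.zeros(3),K,c["dist"])[0][0,0]
CT={'fx': 437.14905159914264, 'fy': 437.14905159914264, 'cx': 321.79501652735576, 'cy': 232.01710275032877, 'dist': np.array([-0.03554219,0,0,0,0]), 'xyz': np.array([420.29054395,  13.38750049, 973.18842756]), 'attitude': np.array([ 0.1450456 , -0.14746983, -1.55644884])}
CS={'fx': 499.6103720373792, 'fy': 499.6103720373792, 'cx': 315.1992675856595, 'cy': 243.98625106077742, 'dist': np.array([-0.12186568,0,0,0,0]), 'xyz': np.array([998.18009968,  24.40334415, 874.06145943]), 'attitude': np.array([0.42753947, 0.39976985, 1.51712345])}
T=lambda u,v:(u/2.85+240-.3,v/2.85+150-.3)
S=lambda u,v:(u/2.7+195-.3,v/2.7+125-.3)
E
python3 - <<'E'
from h import *
np.set_printoptions(precision=1,suppress=True)
pts=dict(ball=((115,346),(399,226)),sFL=((119,115),(419,537)),sBL=((388,77),(99,435)),sFR=((85,486),(422,187)),sBR=((366,510),(153,56)),
 cFL=((110,100),(434,548)),cFR=((73,500),(435,180)),hingeplateBR=((348,441),(181,113)))
for n,(a,b) in pts.items(): print(n,*tri(CT,T(*a),CS,S(*b)))
print("front corners z55",plane(CT,T(110,100),55),plane(CT,T(73,500),55),plane(CS,S(434,548),55),plane(CS,S(435,180),55))
print("back top corners z202",plane(CT,T(455,62),202),plane(CT,T(438,535),202))
print("gear",plane(CT,(204,272),30),"brush",plane(CT,(462,247),112))
E
```

```text
ball [500.3  91.2 145.6] 0.1173107250029115
sFL [683.8 100.8  61.8] 0.053101264173313026
sBL [672.8 -86.8 194.6] 0.22390226258655735
sFR [407.5 117.9  61. ] 0.5230655961231908
sBR [396.5 -69.7 195.5] 0.6416955425417815
cFL [693.7 108.4  67.8] 2.089648380340996
cFR [397.4 127.8  55.8] 1.2462696008067136
hingeplateBR [438.3 -54.9 187.2] 8.957280991368677
front corners z55 [697.6 108.7  55. ] [397.4 127.2  55. ] [688.8 110.8  55. ] [396.7 128.5  55. ]
back top corners z202 [ 681.1 -129.4  202. ] [ 382.2 -112.2  202. ]
gear [507.8 266.7  30. ] brush [ 555. -268.  112.]
```

```bash
cat >> h.py <<'E'
np.set_printoptions(precision=2,suppress=True)
al=np.arctan2(-17.1,276.3)
O=np.array([539.7,-1.7,0])
cy=np.array([np.cos(al),np.sin(al),0]); cx=np.array([np.sin(al),-np.cos(al),0]); cz=np.array([0,0,1.])
a=np.deg2rad(35); s=np.cos(a)*cx+np.sin(a)*cz; n=-np.sin(a)*cx+np.cos(a)*cz
F0=O-120*cx+55*cz-45*cy
def face(ss,nn): return F0+ss*s+nn*n
BALL=np.array([500.3,91.2,145.6])
E
python3 - <<'E'
from h import *
from workcell import status,env
st=status.get_state(); Rt=R.from_rotvec(st["tool_rot"]).as_matrix(); print("tool axes cols\n",Rt)
print("hold",env.hold_point_z)
cam=np.array([284.87973002, -475.33428635,  384.65676862])
print("cam in tool",Rt.T@(cam-st["position"]))
d=BALL-F0; print("ball s,n,y",d@s,d@n,d@cy)
sb=d@s; hs=sb+np.sqrt(147**2-52**2)
print("hinge",face(hs,4),"knob",face(hs-58,35),"hs",hs)
for sg in (1,-1):
    X=-n; Z=sg*cy; Y=np.cross(Z,X); Rg=np.stack([X,Y,Z],1)
    print(sg,"rotvec",R.from_matrix(Rg).as_rotvec(),"rel in tool",R.from_matrix(Rt.T@Rg).as_rotvec(),"Y",Y)
E
```

```text
tool axes cols
 [[-0.    0.92  0.4 ]
 [ 0.    0.4  -0.92]
 [-1.    0.   -0.  ]]
hold 18.8
cam in tool [-166.41   69.13   -0.07]
ball s,n,y 76.30400462774186 57.173538505854474 -0.06329138584216155
hinge [491.52 -51.66 180.91] knob [495.56  13.51 173.03] hs 213.79945909806247
1 rotvec [-0.43  1.54 -0.53] rel in tool [-1.06 -0.33 -0.55] Y [ 0.05  0.82 -0.57]
-1 rotvec [ 1.87 -0.66 -1.91] rel in tool [ 1.97 -0.62  0.38] Y [-0.05 -0.82  0.57]
```

```bash
python3 - <<'E'
from h import *
hs=213.8
for nm,P in [("hingeM",face(hs,4)),("hinge-50",face(hs,4)-50*cy),("hinge+50",face(hs,4)+50*cy),("knob",face(hs-58,35)),("knobtop",face(hs-58,50)),("frontL",face(hs-110,72)+50*cy),("frontR",face(hs-110,72)-50*cy)]:
    u=proj(CT,P);v=proj(CS,P); print(nm,(u+.3-[240,150])*2.85,(v+.3-[195,125])*2.7)
E
```

```text
hingeM [334.29 356.52] [176.56 184.72]
hinge-50 [329.77 435.83] [184.4  122.84]
hinge+50 [338.67 278.95] [168.31 250.59]
knob [231.86 350.41] [279.59 196.31]
knobtop [218.31 347.62] [292.94 185.5 ]
frontL [139.42 266.65] [377.84 266.33]
frontR [126.13 421.55] [381.47 138.18]
```

Emit:
send_rows --plan '[{"x": -4, "y": 0, "z": 0, "grip": 7}, {"x": -8, "y": 1, "z": -1, "grip": 7}, {"x": -12, "y": 3, "z": -3, "grip": 7}, {"x": -16, "y": 6, "z": -6, "grip": 7}, {"x": -20, "y": 9, "z": -9, "grip": 7}, {"x": -20, "y": 12.5, "z": -12.5, "grip": 7}, {"x": -20, "y": 16, "z": -16, "grip": 7}, {"x": -20, "y": 19.5, "z": -19.5, "grip": 7}]'

```text
schema error: expected keys ax, ay, az, x, y, z, grip
```

```bash
cat >> h.py <<'E'
Rg=np.stack([-n,-s,cy],1)
def rel(target_tcp):
    from workcell import status
    st=status.get_state(); Rt=R.from_rotvec(st["tool_rot"]).as_matrix()
    print("t",st["clock"],"tcp",st["position"],"q",st["joint_pos"],"f",st["ft_force"],"w",st["gripper_width"])
    print("shift cm",Rt.T@(np.array(target_tcp)-st["position"])/10,"rot",R.from_matrix(Rt.T@Rg).as_rotvec())
E
python3 - <<'E'
from h import *
print(BALL+61*n+100*cz)
rel(BALL+61*n+n*100)
E
```

```text
[502.46 126.12 295.57]
t 0.15 tcp [ 221.59 -503.13  218.25] q [-1.24  0.35  1.65 -0.    1.14 -0.08] f [0.05 0.34 0.14] w 92.76588232617846
shift cm [ -5.88  53.7  -51.37] rot [-1.06 -0.33 -0.55]
```

Emit:
send_rows --plan '[{"ax": 0, "ay": 0, "az": 0, "x": -4, "y": 0, "z": 0, "grip": 7}, {"ax": 0, "ay": 0, "az": 0, "x": -8, "y": 1, "z": -1, "grip": 7}, {"ax": -0.1, "ay": 0, "az": 0, "x": -12, "y": 3, "z": -3, "grip": 7}, {"ax": -0.2, "ay": 0, "az": 0, "x": -16, "y": 6, "z": -6, "grip": 7}, {"ax": -0.3, "ay": 0, "az": 0, "x": -20, "y": 9, "z": -9, "grip": 7}, {"ax": -0.4, "ay": 0, "az": 0, "x": -20, "y": 12.5, "z": -12.5, "grip": 7}, {"ax": -0.5, "ay": 0, "az": 0, "x": -20, "y": 16, "z": -16, "grip": 7}, {"ax": -0.6, "ay": 0, "az": 0, "x": -20, "y": 19.5, "z": -19.5, "grip": 7}]'

```text
clock: 0.95
position: [317.6, -255.2, 418.9]
tool_rot: [0.433, 1.526, -0.433]
ft_force: [0.9, -0.5, -0.4]
gripper_width: 69.9
```

```bash
python3 - <<'E'
from h import *
rel(BALL+61*n+n*100)
E
```

```text
t 0.95 tcp [ 317.58 -255.21  418.89] q [-0.79 -0.07  1.66  0.    1.55 -0.24] f [ 0.94 -0.5  -0.43] w 69.94199785676354
shift cm [14.13 47.22 -7.  ] rot [-0.48 -0.15 -0.6 ]
```

Emit:
send_rows --plan '[{"ax": -0.05, "ay": -0.01, "az": -0.06, "x": 0, "y": 4.5, "z": -0.7, "grip": 7}, {"ax": -0.1, "ay": -0.03, "az": -0.12, "x": 0, "y": 9, "z": -1.4, "grip": 7}, {"ax": -0.17, "ay": -0.05, "az": -0.2, "x": 0, "y": 13.5, "z": -2, "grip": 7}, {"ax": -0.24, "ay": -0.07, "az": -0.28, "x": 0, "y": 18, "z": -2.7, "grip": 7}, {"ax": -0.3, "ay": -0.09, "az": -0.36, "x": 0, "y": 22.5, "z": -3.4, "grip": 7}, {"ax": -0.36, "ay": -0.11, "az": -0.44, "x": 0, "y": 27, "z": -4, "grip": 7}, {"ax": -0.42, "ay": -0.13, "az": -0.52, "x": 0, "y": 31.5, "z": -4.7, "grip": 7}, {"ax": -0.48, "ay": -0.15, "az": -0.6, "x": 0, "y": 36, "z": -5.3, "grip": 7}]'

```text
clock: 1.75
position: [462.6, 79.2, 418.7]
tool_rot: [-0.44, 1.535, -0.527]
ft_force: [0.4, -0.8, 0.8]
gripper_width: 69.8
```

```bash
python3 - <<'E'
from h import *
rel(BALL+61*n+n*60)
E
```

```text
t 1.75 tcp [462.62  79.19 418.74] q [ 0.38  0.2   1.49 -0.56  1.72  0.43] f [ 0.39 -0.81  0.79] w 69.84345729403056
shift cm [ 9.38 16.87  3.74] rot [0. 0. 0.]
```

Emit:
send_rows --plan '[{"ax": 0, "ay": 0, "az": 0, "x": 0, "y": 4, "z": 1, "grip": 7}, {"ax": 0, "ay": 0, "az": 0, "x": 0.5, "y": 8, "z": 2, "grip": 7}, {"ax": 0, "ay": 0, "az": 0, "x": 2, "y": 12, "z": 3, "grip": 7}, {"ax": 0, "ay": 0, "az": 0, "x": 5, "y": 15, "z": 3.7, "grip": 6}, {"ax": 0, "ay": 0, "az": 0, "x": 8, "y": 16.9, "z": 3.7, "grip": 6}, {"ax": 0, "ay": 0, "az": 0, "x": 9.4, "y": 16.9, "z": 3.7, "grip": 6}, {"ax": 0, "ay": 0, "az": 0, "x": 9.4, "y": 16.9, "z": 3.7, "grip": 6}, {"ax": 0, "ay": 0, "az": 0, "x": 9.4, "y": 16.9, "z": 3.7, "grip": 6}]'

```text
clock: 2.55
position: [504.7, 158.4, 246.2]
tool_rot: [-0.433, 1.535, -0.527]
ft_force: [-0.7, 0.9, 0.1]
gripper_width: 59.9
```

```bash
python3 - <<'E'
from h import *
from workcell import capture
rel(BALL-19*n)
c=capture("wrist"); cv2.imwrite("pics/wrist1.png",c["img"][:,:,::-1])
print("expected ball",proj(c,BALL),{k:c[k] for k in c if k!="img"})
c=capture("scene"); cv2.imwrite("pics/scene1.png",c["img"][:,:,::-1])
E
```

```text
t 2.55 tcp [504.67 158.44 246.2 ] q [ 0.48  0.47  1.53 -0.52  1.5   0.67] f [-0.68  0.86  0.14] w 59.8644836950443
shift cm [14.01  0.26 -0.03] rot [0. 0. 0.]
expected ball [321.94 230.78] {'fx': 345.9825254051524, 'fy': 345.9825254051524, 'cx': 321.34975103345886, 'cy': 240.09405685389294, 'dist': array([-0.06,  0.  ,  0.  ,  0.  ,  0.  ]), 'xyz': array([513.23, 310.46, 342.45]), 'attitude': array([-0.87,  0.03, -0.06])}
```

View pics/wrist1.png

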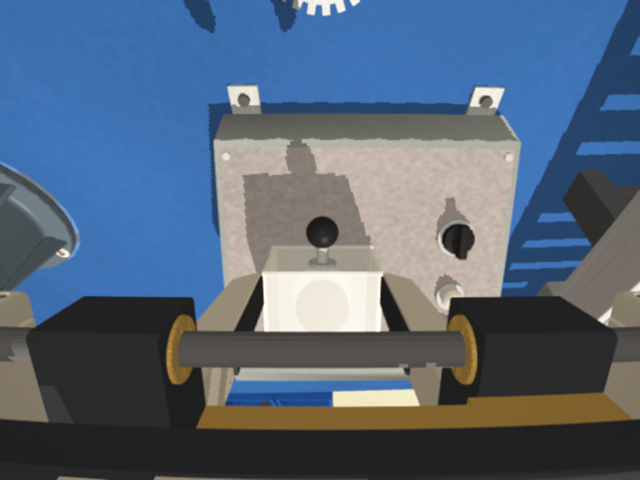

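View pics/scene1.png

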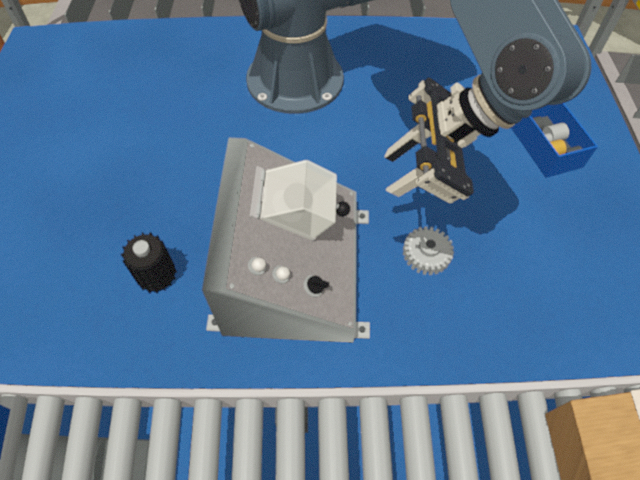

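Ball appears at (322,232) in the wrist view, expected at (321.9,230.8), centred between the fingers. I'll descend and grip.

Emit:
send_rows --plan '[{"ax": 0, "ay": 0, "az": 0, "x": 3, "y": 0.2, "z": 0, "grip": 6}, {"ax": 0, "ay": 0, "az": 0, "x": 6, "y": 0.2, "z": 0, "grip": 6}, {"ax": 0, "ay": 0, "az": 0, "x": 9, "y": 0.2, "z": 0, "grip": 6}, {"ax": 0, "ay": 0, "az": 0, "x": 11.5, "y": 0.2, "z": 0, "grip": 6}, {"ax": 0, "ay": 0, "az": 0, "x": 13, "y": 0.2, "z": 0, "grip": 6}, {"ax": 0, "ay": 0, "az": 0, "x": 13.8, "y": 0.2, "z": 0, "grip": 6}, {"ax": 0, "ay": 0, "az": 0, "x": 13.8, "y": 0.2, "z": 0, "grip": 6}, {"ax": 0, "ay": 0, "az": 0, "x": 13.8, "y": 0.2, "z": 0, "grip": 6}]'

```text
clock: 3.45
position: [499.9, 81.6, 131.4]
tool_rot: [-0.434, 1.535, -0.526]
ft_force: [-0.7, -0.6, -0.5]
gripper_width: 59.9
```

```bash
python3 - <<'E'
from h import *
from workcell import capture
rel(BALL-19*n)
c=capture("top"); cv2.imwrite("pics/top2.png",cv2.resize(c["img"][170:350,220:420,::-1],None,fx=3,fy=3))
E
```

```text
t 3.45 tcp [499.87  81.57 131.37] q [ 0.36  0.55  1.73 -0.6   1.21  0.73] f [-0.75 -0.62 -0.54] w 59.88729066740255
shift cm [ 0.18 -0.03 -0.02] rot [0. 0. 0.]
```

View pics/top2.png

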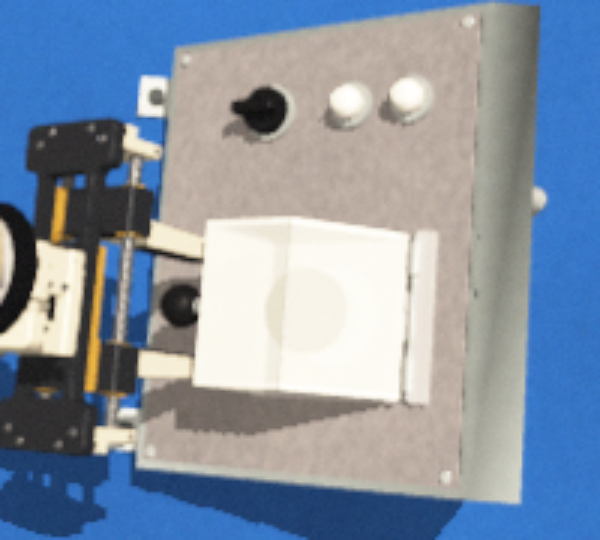

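The ball sits midway between the two fingers. Next I close on it.

Emit:
send_rows --plan '[{"ax": 0, "ay": 0, "az": 0, "x": 0, "y": 0, "z": 0, "grip": 4.5}, {"ax": 0, "ay": 0, "az": 0, "x": 0, "y": 0, "z": 0, "grip": 3.5}, {"ax": 0, "ay": 0, "az": 0, "x": 0, "y": 0, "z": 0, "grip": 2.5}, {"ax": 0, "ay": 0, "az": 0, "x": 0, "y": 0, "z": 0, "grip": 2.5}, {"ax": 0, "ay": 0, "az": 0, "x": 0, "y": 0, "z": 0, "grip": 2.5}, {"ax": 0, "ay": 0, "az": 0, "x": 0, "y": 0, "z": 0, "grip": 2.5}, {"ax": 0, "ay": 0, "az": 0, "x": 0, "y": 0, "z": 0, "grip": 2.5}, {"ax": 0, "ay": 0, "az": 0, "x": 0, "y": 0, "z": 0, "grip": 2.5}]' --newtons 12

```text
clock: 4.3
position: [500.3, 81.2, 130.6]
tool_rot: [-0.435, 1.534, -0.526]
ft_force: [5.3, -2.3, -0.6]
gripper_width: 27.3
```

```bash
python3 - <<'E'
from h import *
rel(BALL-19*n)
# arc of the ball in tool axes (x=-n,y=-s), cm, from shut, radius vector hinge->ball = -137.5 s + 52 n
r0=np.array([-137.5,52.]) # s,n
for th in np.arange(0,2.07,0.1):
    # rotation about +y console: n -> ... ball goes from -s to +n to +s
    c_,s_=np.cos(th),np.sin(th)
    r=np.array([c_*r0[0]+s_*r0[1], -s_*r0[0]+c_*r0[1]])
    d=r-r0; print(round(th,2),"x %.2f y %.2f"%(-d[1]/10,-d[0]/10))
E
```

```text
t 4.3 tcp [500.26  81.18 130.62] q [ 0.36  0.55  1.73 -0.6   1.21  0.73] f [ 5.31 -2.33 -0.59] w 27.27039155340719
shift cm [ 0.1  -0.04 -0.06] rot [0. 0. 0.]
0.0 x -0.00 y -0.00
0.1 x -1.35 y -0.59
0.2 x -2.63 y -1.31
0.3 x -3.83 y -2.15
0.4 x -4.94 y -3.11
0.5 x -5.96 y -4.18
0.6 x -6.86 y -5.34
0.7 x -7.64 y -6.58
0.8 x -8.29 y -7.90
0.9 x -8.80 y -9.28
1.0 x -9.18 y -10.70
1.1 x -9.41 y -12.15
1.2 x -9.50 y -13.61
1.3 x -9.44 y -15.08
1.4 x -9.23 y -16.54
1.5 x -8.88 y -17.96
1.6 x -8.39 y -19.35
1.7 x -7.77 y -20.68
1.8 x -7.01 y -21.94
1.9 x -6.13 y -23.12
2.0 x -5.14 y -24.20
```

Emit:
send_rows --plan '[{"ax": 0, "ay": 0, "az": 0, "x": -0.7, "y": -0.28, "z": 0, "grip": 2.5}, {"ax": 0, "ay": 0, "az": 0, "x": -1.35, "y": -0.59, "z": 0, "grip": 2.5}, {"ax": 0, "ay": 0, "az": 0, "x": -2.63, "y": -1.31, "z": 0, "grip": 2.5}, {"ax": 0, "ay": 0, "az": 0, "x": -3.83, "y": -2.15, "z": 0, "grip": 2.5}, {"ax": 0, "ay": 0, "az": 0, "x": -4.94, "y": -3.11, "z": 0, "grip": 2.5}, {"ax": 0, "ay": 0, "az": 0, "x": -5.96, "y": -4.18, "z": 0, "grip": 2.5}, {"ax": 0, "ay": 0, "az": 0, "x": -6.86, "y": -5.34, "z": 0, "grip": 2.5}, {"ax": 0, "ay": 0, "az": 0, "x": -7.64, "y": -6.58, "z": 0, "grip": 2.5}]' --newtons 15

```text
clock: 5.1
position: [499.6, 71.1, 231.5]
tool_rot: [-0.435, 1.534, -0.526]
ft_force: [6.6, -2.5, -1.7]
gripper_width: 26.8
```

```bash
python3 - <<'E'
from h import *
from workcell import capture
rel(BALL-19*n+76.4*n+65.8*s)
c=capture("scene"); cv2.imwrite("pics/scene3.png",c["img"][:,:,::-1])
E
```

```text
t 5.1 tcp [499.63  71.14 231.51] q [ 0.34  0.41  1.67 -0.57  1.37  0.61] f [ 6.59 -2.47 -1.73] w 26.842173261964067
shift cm [ 0.15 -0.01 -0.06] rot [0. 0. 0.]
```

View pics/scene3.png

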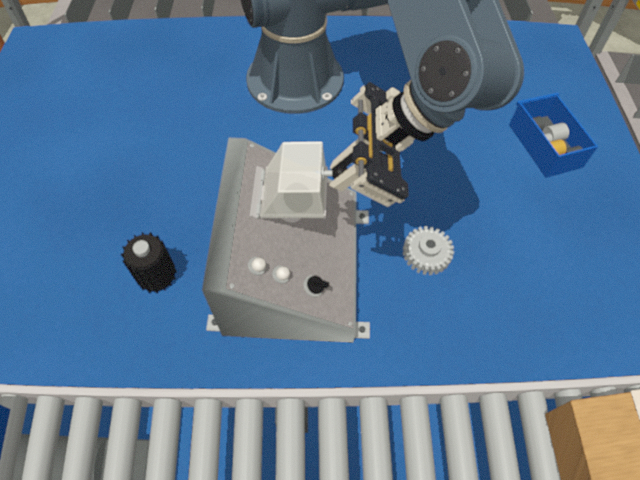

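The guard is open about 0.7 rad with the ball still held (fingers at about (340,175)). I'll continue along the arc.

Emit:
send_rows --plan '[{"ax": 0, "ay": 0, "az": 0, "x": -0.65, "y": -1.32, "z": 0, "grip": 2.5}, {"ax": 0, "ay": 0, "az": 0, "x": -1.16, "y": -2.7, "z": 0, "grip": 2.5}, {"ax": 0, "ay": 0, "az": 0, "x": -1.54, "y": -4.12, "z": 0, "grip": 2.5}, {"ax": 0, "ay": 0, "az": 0, "x": -1.77, "y": -5.57, "z": 0, "grip": 2.5}, {"ax": 0, "ay": 0, "az": 0, "x": -1.86, "y": -7.03, "z": 0, "grip": 2.5}, {"ax": 0, "ay": 0, "az": 0, "x": -1.8, "y": -8.5, "z": 0, "grip": 2.5}, {"ax": 0, "ay": 0, "az": 0, "x": -1.59, "y": -9.96, "z": 0, "grip": 2.5}, {"ax": 0, "ay": 0, "az": 0, "x": -1.24, "y": -11.38, "z": 0, "grip": 2.5}]'

```text
clock: 5.95
position: [494.3, -15.2, 307.3]
tool_rot: [-0.435, 1.534, -0.526]
ft_force: [5.5, 0.5, 2.3]
gripper_width: 26.6
```

```bash
python3 - <<'E'
from h import *
from workcell import capture
rel(BALL-19*n+88.8*n+179.6*s)
E
```

```text
t 5.95 tcp [494.32 -15.21 307.33] q [ 0.19  0.26  1.67 -0.6   1.41  0.41] f [5.45 0.53 2.3 ] w 26.617095939041945
shift cm [ 0.16  0.05 -0.06] rot [0. 0. 0.]
```

Emit:
send_rows --plan '[{"ax": 0, "ay": 0, "az": 0, "x": 0.49, "y": -1.39, "z": 0, "grip": 2.5}, {"ax": 0, "ay": 0, "az": 0, "x": 1.11, "y": -2.72, "z": 0, "grip": 2.5}, {"ax": 0, "ay": 0, "az": 0, "x": 1.87, "y": -3.98, "z": 0, "grip": 2.5}, {"ax": 0, "ay": 0, "az": 0, "x": 2.3, "y": -4.6, "z": 0, "grip": 2.5}, {"ax": 0, "ay": 0, "az": 0, "x": 2.75, "y": -5.16, "z": 0, "grip": 2.5}, {"ax": 0, "ay": 0, "az": 0, "x": 3.25, "y": -5.72, "z": 0, "grip": 2.5}, {"ax": 0, "ay": 0, "az": 0, "x": 3.45, "y": -5.93, "z": 0, "grip": 2.5}, {"ax": 0, "ay": 0, "az": 0, "x": 3.45, "y": -5.93, "z": 0, "grip": 2.5}]'

```text
clock: 6.75
position: [490.0, -83.9, 312.7]
tool_rot: [-0.435, 1.535, -0.527]
ft_force: [5.1, -0.8, 3.8]
gripper_width: 26.9
```

```bash
python3 - <<'E'
from h import *
from workcell import capture
rel(BALL-19*n+54.4*n+238.9*s)
for k in ("scene","top"):
    c=capture(k); cv2.imwrite(f"pics/{k}4.png",c["img"][:,:,::-1])
E
```

```text
t 6.75 tcp [490.05 -83.88 312.72] q [ 0.06  0.22  1.71 -0.63  1.34  0.31] f [ 5.1  -0.85  3.77] w 26.906280370824472
shift cm [ 0.09  0.06 -0.06] rot [0. 0. 0.]
```

View pics/scene4.png

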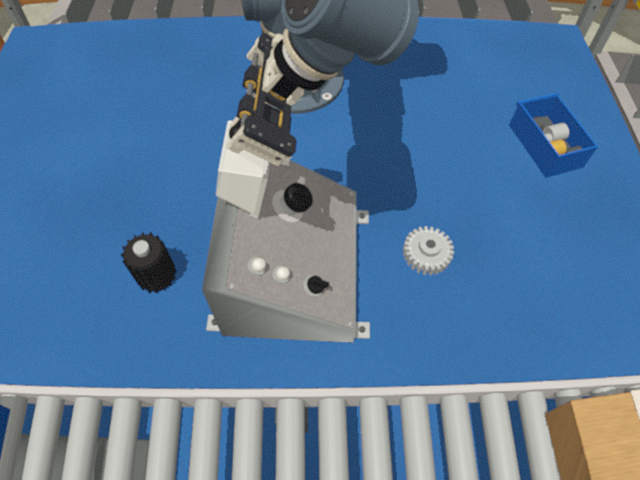

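View pics/top4.png

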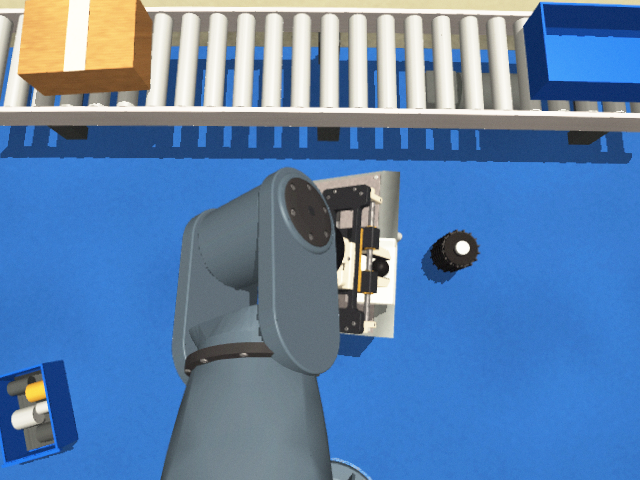

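The guard is now past balance and the black knob is exposed at (298,198) in the scene view. Next I release the ball and back out along the fingers.

Emit:
send_rows --plan '[{"ax": 0, "ay": 0, "az": 0, "x": 0, "y": 0, "z": 0, "grip": 4}, {"ax": 0, "ay": 0, "az": 0, "x": 0, "y": 0, "z": 0, "grip": 6}, {"ax": 0, "ay": 0, "az": 0, "x": 0, "y": 0, "z": 0, "grip": 6}, {"ax": 0, "ay": 0, "az": 0, "x": -1, "y": 0, "z": 0, "grip": 6}, {"ax": 0, "ay": 0, "az": 0, "x": -3, "y": 0, "z": 0, "grip": 6}, {"ax": 0, "ay": 0, "az": 0, "x": -6, "y": 0, "z": 0, "grip": 6}, {"ax": 0, "ay": 0, "az": 0, "x": -9, "y": 0, "z": 0, "grip": 6}, {"ax": 0, "ay": 0, "az": 0, "x": -10, "y": 0, "z": 0, "grip": 8}]'

```text
clock: 7.65
position: [493.6, -24.2, 396.4]
tool_rot: [-0.434, 1.533, -0.526]
ft_force: [0.6, 0.4, -0.7]
gripper_width: 64.4
```

```bash
python3 - <<'E'
from h import *
from workcell import capture
K=face(155.8,35); print("knob",K)
rel(K+110*n)
c=capture("scene"); cv2.imwrite("pics/scene5.png",c["img"][:,:,::-1])
print("expect knob head top scene px",proj(CS,face(155.8,50)))
g=c["img"].astype(int).sum(2); m=np.zeros_like(g,np.uint8); m[165:230,265:330]=(g[165:230,265:330]<130)
nn,l,stt,ce=cv2.connectedComponentsWithStats(m); i=1+np.argmax(stt[1:,4]); print(stt[i],ce[i])
E
```

```text
knob [495.56  13.51 173.03]
t 7.65 tcp [493.65 -24.15 396.38] q [ 0.17  0.19  1.55 -0.59  1.56  0.29] f [ 0.64  0.41 -0.72] w 64.37668462178935
shift cm [ 5.12 15.9  -0.04] rot [0. 0. 0.]
expect knob head top scene px [303.19 193.41]
[285 184  27  28 460] [298.8  197.58]
```

View pics/scene5.png

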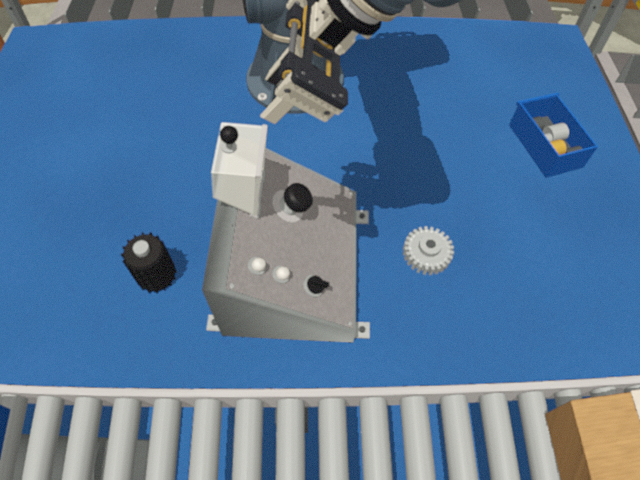

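Guard stays open by itself with its ball at (229,134). Knob head centroid is (298.8,197.6), matching the predicted (298.5,197.4). Moving above the knob.

Emit:
send_rows --plan '[{"ax": 0, "ay": 0, "az": 0, "x": 0, "y": 4, "z": 0, "grip": 8.5}, {"ax": 0, "ay": 0, "az": 0, "x": 0, "y": 8, "z": 0, "grip": 8.5}, {"ax": 0, "ay": 0, "az": 0, "x": 0, "y": 12, "z": 0, "grip": 8.5}, {"ax": 0, "ay": 0, "az": 0, "x": 1, "y": 15, "z": 0, "grip": 8.5}, {"ax": 0, "ay": 0, "az": 0, "x": 3, "y": 15.9, "z": 0, "grip": 8.5}, {"ax": 0, "ay": 0, "az": 0, "x": 5, "y": 15.9, "z": 0, "grip": 8.5}, {"ax": 0, "ay": 0, "az": 0, "x": 5, "y": 15.9, "z": 0, "grip": 8.5}, {"ax": 0, "ay": 0, "az": 0, "x": 5, "y": 15.9, "z": 0, "grip": 8.5}]'

```text
clock: 8.5
position: [499.0, 75.3, 261.7]
tool_rot: [-0.435, 1.538, -0.527]
ft_force: [0.6, 1.1, 0.3]
gripper_width: 85.3
```

```bash
python3 - <<'E'
from h import *
from workcell import capture
K=face(155.8,35)
rel(K-19*n)
c=capture("wrist"); cv2.imwrite("pics/wrist6.png",c["img"][:,:,::-1]); print(proj(c,K),proj(c,face(155.8,50)))
E
```

```text
t 8.5 tcp [499.    75.33 261.65] q [ 0.35  0.38  1.63 -0.56  1.43  0.57] f [0.56 1.12 0.27] w 85.31906605503997
shift cm [12.71  0.03  0.06] rot [ 0. -0.  0.]
[323.   237.12] [323.06 241.88]
```

View pics/wrist6.png

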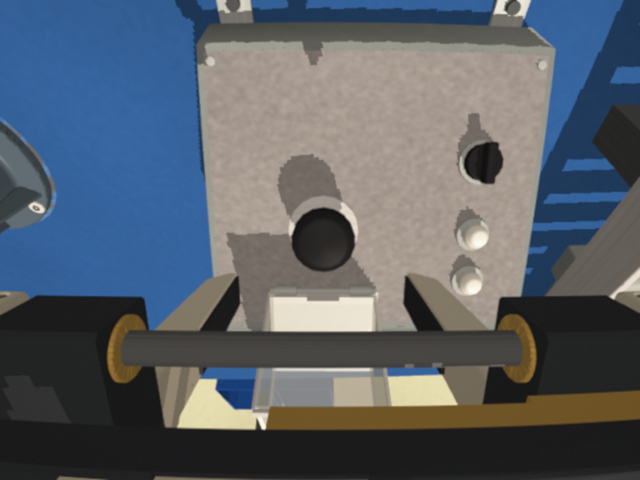

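Knob head at (323,239), centred between the fingers as predicted. I'll descend onto it.

Emit:
send_rows --plan '[{"ax": 0, "ay": 0, "az": 0, "x": 3, "y": 0, "z": 0, "grip": 8.5}, {"ax": 0, "ay": 0, "az": 0, "x": 6, "y": 0, "z": 0, "grip": 8.5}, {"ax": 0, "ay": 0, "az": 0, "x": 8.5, "y": 0, "z": 0, "grip": 8.5}, {"ax": 0, "ay": 0, "az": 0, "x": 10.5, "y": 0, "z": 0, "grip": 8.5}, {"ax": 0, "ay": 0, "az": 0, "x": 12, "y": 0, "z": 0, "grip": 8.5}, {"ax": 0, "ay": 0, "az": 0, "x": 12.7, "y": 0, "z": 0, "grip": 8.5}, {"ax": 0, "ay": 0, "az": 0, "x": 12.7, "y": 0, "z": 0, "grip": 8.5}, {"ax": 0, "ay": 0, "az": 0, "x": 12.7, "y": 0, "z": 0, "grip": 8.5}]'

```text
clock: 9.35
position: [495.0, 3.2, 158.5]
tool_rot: [-0.434, 1.535, -0.526]
ft_force: [-0.1, -0.6, 0.0]
gripper_width: 84.9
```

```bash
python3 - <<'E'
from h import *
K=face(155.8,35)
rel(K-19*n)
E
```

```text
t 9.35 tcp [495.03   3.2  158.53] q [ 0.22  0.46  1.8  -0.64  1.16  0.63] f [-0.14 -0.62  0.  ] w 84.85439862381793
shift cm [ 0.12  0.01 -0.01] rot [0. 0. 0.]
```

Emit:
send_rows --plan '[{"ax": 0, "ay": 0, "az": 0, "x": 0.1, "y": 0, "z": 0, "grip": 7}, {"ax": 0, "ay": 0, "az": 0, "x": 0.1, "y": 0, "z": 0, "grip": 6}, {"ax": 0, "ay": 0, "az": 0, "x": 0.1, "y": 0, "z": 0, "grip": 5}, {"ax": 0, "ay": 0, "az": 0, "x": 0.1, "y": 0, "z": 0, "grip": 4.8}, {"ax": 0, "ay": 0, "az": 0, "x": 0.1, "y": 0, "z": 0, "grip": 4.8}, {"ax": 0, "ay": 0, "az": 0, "x": 0.1, "y": 0, "z": 0, "grip": 4.8}, {"ax": 0, "ay": 0, "az": 0, "x": 0.1, "y": 0, "z": 0, "grip": 4.8}, {"ax": 0, "ay": 0, "az": 0, "x": 0.1, "y": 0, "z": 0, "grip": 4.8}]' --newtons 40

```text
clock: 10.15
position: [495.4, 2.3, 157.1]
tool_rot: [-0.435, 1.535, -0.526]
ft_force: [6.4, -0.2, -1.6]
gripper_width: 50.8
```

```bash
python3 - <<'E'
from h import *
K=face(155.8,35)
rel(K-19*n)
from workcell import capture
c=capture("scene"); cv2.imwrite("pics/scene7.png",cv2.resize(c["img"][100:330,190:430,::-1],None,fx=2.5,fy=2.5))
E
```

```text
t 10.15 tcp [495.39   2.34 157.11] q [ 0.22  0.46  1.8  -0.65  1.16  0.63] f [ 6.41 -0.22 -1.58] w 50.753999270983414
shift cm [-0.04  0.   -0.05] rot [0. 0. 0.]
```

View pics/scene7.png

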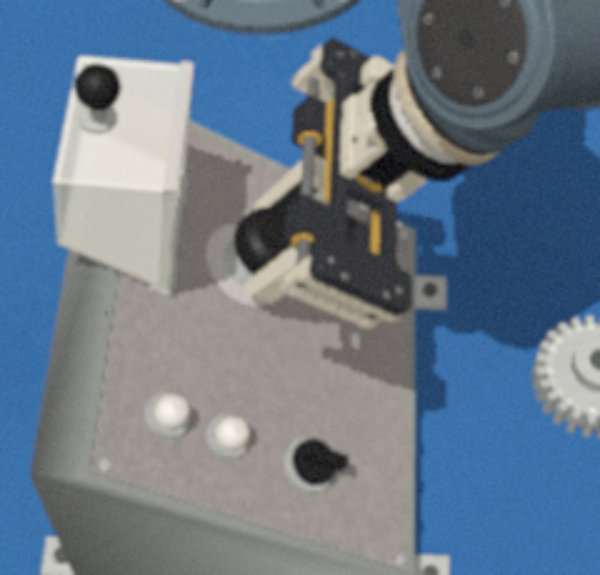

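Width 50.8 mm fits the 52 mm head (the 28 mm ball read about 27). I'll pull straight out by 15 mm.

Emit:
send_rows --plan '[{"ax": 0, "ay": 0, "az": 0, "x": -0.2, "y": 0, "z": 0, "grip": 4.8}, {"ax": 0, "ay": 0, "az": 0, "x": -0.4, "y": 0, "z": 0, "grip": 4.8}, {"ax": 0, "ay": 0, "az": 0, "x": -0.6, "y": 0, "z": 0, "grip": 4.8}, {"ax": 0, "ay": 0, "az": 0, "x": -0.8, "y": 0, "z": 0, "grip": 4.8}, {"ax": 0, "ay": 0, "az": 0, "x": -1.0, "y": 0, "z": 0, "grip": 4.8}, {"ax": 0, "ay": 0, "az": 0, "x": -1.2, "y": 0, "z": 0, "grip": 4.8}, {"ax": 0, "ay": 0, "az": 0, "x": -1.4, "y": 0, "z": 0, "grip": 4.8}, {"ax": 0, "ay": 0, "az": 0, "x": -1.45, "y": 0, "z": 0, "grip": 4.8}]'

```text
clock: 11.0
position: [495.9, 10.7, 169.0]
tool_rot: [-0.435, 1.535, -0.526]
ft_force: [6.9, -2.5, -2.5]
gripper_width: 51.0
```

```bash
python3 - <<'E'
from h import *
K=face(155.8,35)
rel(K-19*n)
from workcell import status
st=status.get_state(); print("force along n",st["ft_force"]@n)
E
```

```text
t 11.0 tcp [495.88  10.67 169.  ] q [ 0.24  0.45  1.79 -0.63  1.19  0.62] f [ 6.86 -2.52 -2.55] w 50.985058017010765
shift cm [ 1.41  0.   -0.05] rot [0. 0. 0.]
force along n -3.2878808332135256
```

Emit:
send_rows --plan '[{"ax": 0, "ay": 0, "az": 0, "x": 0, "y": 0, "z": 0, "grip": 6}, {"ax": 0, "ay": 0, "az": 0, "x": 0, "y": 0, "z": 0, "grip": 7.5}, {"ax": 0, "ay": 0, "az": 0, "x": 0, "y": 0, "z": 0, "grip": 8.5}, {"ax": 0, "ay": 0, "az": 0, "x": 0, "y": 0, "z": 0, "grip": 8.5}, {"ax": 0, "ay": 0, "az": 0, "x": 0, "y": 0, "z": 0, "grip": 8.5}, {"ax": 0, "ay": 0, "az": 0, "x": -1, "y": 0, "z": 0, "grip": 8.5}, {"ax": 0, "ay": 0, "az": 0, "x": -3, "y": 0, "z": 0, "grip": 8.5}, {"ax": 0, "ay": 0, "az": 0, "x": -6, "y": 0, "z": 0, "grip": 8.5}]'

```text
clock: 11.8
position: [496.6, 45.2, 218.2]
tool_rot: [-0.435, 1.539, -0.527]
ft_force: [0.3, 0.3, 0.3]
gripper_width: 85.0
```

Emit:
send_rows --plan '[{"ax": 0, "ay": 0, "az": 0, "x": -3, "y": 0, "z": 0, "grip": 8.5}, {"ax": 0, "ay": 0, "az": 0, "x": -6, "y": 0, "z": 0, "grip": 8.5}, {"ax": 0, "ay": 0, "az": 0, "x": -9, "y": 2, "z": 0, "grip": 8.5}, {"ax": 0, "ay": 0, "az": 0, "x": -12, "y": 5, "z": 0, "grip": 8.5}, {"ax": 0, "ay": 0, "az": 0, "x": -13, "y": 9, "z": 0, "grip": 8.5}, {"ax": 0, "ay": 0, "az": 0, "x": -13, "y": 13, "z": 0, "grip": 8.5}, {"ax": 0, "ay": 0, "az": 0, "x": -13, "y": 13, "z": 0, "grip": 8.5}, {"ax": 0, "ay": 0, "az": 0, "x": -13, "y": 13, "z": 0, "grip": 8.5}]'

```text
clock: 12.6
position: [508.0, 226.1, 249.6]
tool_rot: [-0.436, 1.537, -0.526]
ft_force: [0.3, 0.3, -0.1]
gripper_width: 84.7
```

```bash
python3 - <<'E'
from h import *
from workcell import capture
rel(face(155.8,35))
def knob(c,box):
    x0,y0,x1,y1=box; g=c["img"].astype(int).sum(2); m=np.zeros_like(g,np.uint8); m[y0:y1,x0:x1]=g[y0:y1,x0:x1]<130
    nn,l,stt,ce=cv2.connectedComponentsWithStats(m); i=1+np.argmax(stt[1:,4]); return stt[i],ce[i]
c=capture("scene"); cv2.imwrite("pics/scene8.png",c["img"][:,:,::-1]); print(knob(c,(265,160,335,235)))
for d in (0,14): print(d,proj(CS,face(155.8,36+d)),proj(CT,face(155.8,36+d)))
t=capture("top"); cv2.imwrite("pics/top8.png",t["img"][:,:,::-1])
w=capture("wrist"); cv2.imwrite("pics/wrist8.png",w["img"][:,:,::-1])
for d in (0,14): print(d,proj(w,face(155.8,36+d)))
E
```

```text
t 12.6 tcp [507.99 226.15 249.59] q [ 0.57  0.54  1.4  -0.48  1.58  0.72] f [ 0.27  0.33 -0.14] w 84.68129481005565
shift cm [ 18.52 -13.02   0.04] rot [ 0. -0.  0.]
(array([289, 180,  27,  28, 462], dtype=int32), array([303.4 , 194.04]))
0 [298.58 197.15] [320.74 272.59]
14 [303.19 193.41] [316.3  271.67]
0 [322.23 331.68]
14 [322.25 338.18]
```

View pics/scene8.png

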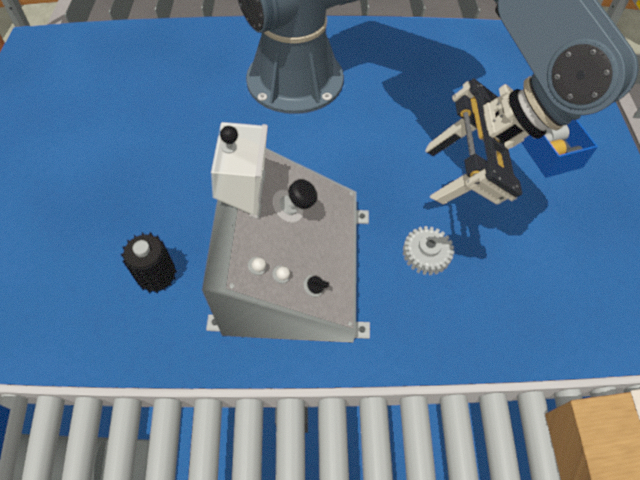

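View pics/top8.png

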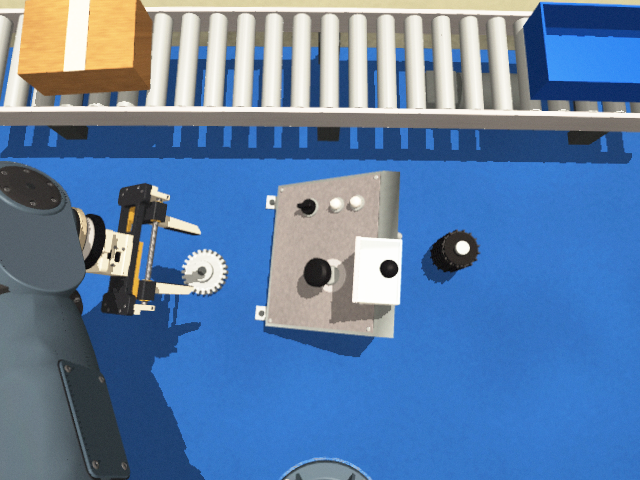

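View pics/wrist8.png

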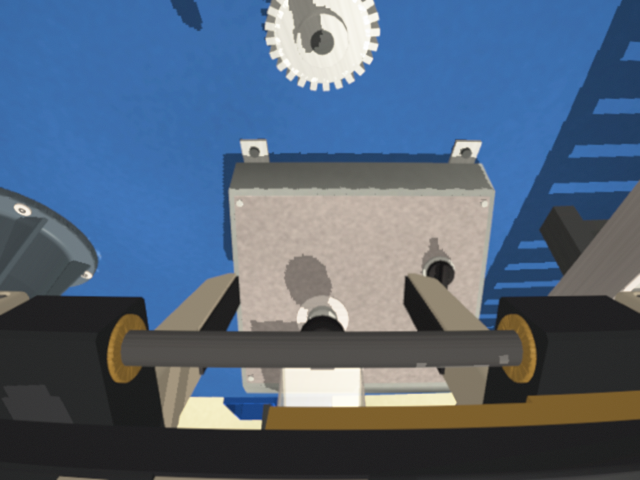

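The knob head moved to (303.4,194.0). The out position predicts (303.2,193.4) and the in position (298.6,197.2). The guard is lying back open, the gear at (204,272) and the brush are unmoved, and the arm is clear of everything.

```bash
python3 - <<'E'
from workcell import workorder
print(workorder.sign_off())
E
```

```text
the job is handed in; nothing more can be done
None
```

The conveyor is switched on and the job is handed in at about 12.7 s on the robot's clock, well under the 61 s limit. I gripped the guard's ball and swung it along its arc to about 1.97 rad. When I let go, the guard stayed open. I then gripped the knob by its rim, pulled it straight out 14.5 mm, let go and backed the arm clear.

**Last checks before hand-in:**
- **Knob:** the head was at pixel (303.4, 194.0) in the scene view. The out position predicts (303.2, 193.4) and the in position (298.6, 197.2), so it is resting out.
- **Guard:** it lies back open, with the knob free to reach.
- **Gear and brush roller:** both look unmoved in the top view compared with the first picture.
- **Forces:** the wrist force I read at the end of each move stayed under about 8 N, and about 0.3 N with the arm clear and touching nothing.

No check failed. The largest disagreements were about 2 pixels or 2 mm, apart from two of the box-outline points I first measured: one missed between views by about 9 mm, and one front corner differed by about 9 mm from view to view. I took the box's pose from other points, and the hinge and knob then projected where they appear in both views. One move call was refused for missing keys; nothing moved, and I resent it complete.

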